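# Clamp a copper gas tube in a yoke tube vice with its T-handle

### The arm

A 6-joint arm with a two-finger parallel gripper is mounted at the origin on a cart in front of the work surface, level with it; the furniture and walls round the work are solid. World frame = base frame: x ahead of the robot, y to its left, z up, the work surface at z = 0. Lengths are in m, angles in rad, forces in N, time in s.
With the tool pointing down it reaches from about 0.25 to 0.725 m from the base axis. Payload 4 kg.
Tool frame: the origin (TCP) lies at the very end of the fingers, on their centre line; the grasp point (between the pads) lies 19 mm behind it; z points along the fingers, y is the line along which they close (so a half turn about z gives the same grasp; the last joint's range is limited). The gripper opens to 85 mm and grips with 20 to 120 N. Pads are 22 mm wide; open, the fingers measure 114 mm over their backs; the gripper's body (76 mm by 85 mm) begins 54 mm behind the grasp point. The pads swing forward as they close: fully open they stand 13 mm farther back than shut.
Start: joints at [-1.189, 0.241, 0.005, 1.335, 0, 1.571], TCP at [0.186, -0.464, 0.231] pointing down, gripper open.
Joint ranges: [-2.72, 2.72], [-1.05, 1.87], [-1.09, 1.28], [-1.99, 2.15], [-1.42, 1.44], [-3.14, 3.14]. Speed limits (rad/s): [2.79, 2.79, 3.14, 3.14, 3.14, 3.14].

### API

Orientations are given as a unit quaternion [x, y, z, w].
In Python, from workcell import bot, vision, workorder, boxes_of gives the robot as it stands.
- The arm moves only by the tool send_rows, never from a script. Its argument "motion" is text: rows parted by semicolons, each of 5 numbers parted by spaces: the closure, from -1 (fully open) to 1 (shut), so that 0 is half open, then the shift along the tool's x, y, z in cm, then the turn about the tool's z in rad. In form: claw x y z twist; .... A call has 1 to 5 rows; each row is the pose to reach, as a shift and turn from the pose commanded when the call began, along the tool's axes at that moment; what a row does not reach only later rows make up. A row lasts 1/10 s, in which the tool goes at most 50 mm and 8.59 degrees, less where a joint would pass 70% of its speed; a pose out of reach is approached as far as the arm can. A call with a gripper value outside its range is refused whole. The fingers move at their own pace and stop on an object; the grip force is fixed at half the most. Time passes only in rows, so rows that repeat a pose let the fingers close. It gives the time, the measured TCP pose, the force, the opening and the grip force at its end, in the units of the state.
- bot.get_obs(): the state, without advancing time (a new reading comes with each control period).
- vision.camera(name): name is "scene" or "top" or "wrist"; returns the picture (480x640x3 uint8, red, green, blue); there is no depth.
- vision.camera_model(name): a dict with "fov_y" (degrees; the focal length in pixels is half the picture's height over the tangent of half this angle, whatever the lens; pixels are square), "cx", "cy" (the principal point, pixels), "world_from_camera" (4x4, takes a point from camera to world coordinates); the wrist camera has in their place "hand_eye" (4x4, takes a point from camera to tool coordinates, whose origin is the TCP and whose axes are the flange's). Camera axes: x right, y down, z forward; pixel columns grow to the right and rows downward; lengths in m; the calibration is good to about 2 mm. The wrist camera is an equidistant fisheye: a pixel r from the principal point sees the ray r / f radians off the axis. A picture is of the moment at which its call begins: read the wrist's pose just before it. camera_model takes no time and is no camera call.
- workorder.job_done(): hands the job in; it is judged then, once.
Trained networks look in the newest picture that a camera, given by its name, has taken for a name from the list of things; names that differ only in an ending like _2 or _b are one class to them, and where a whole thing is asked for, a point or a joint stands for the part that bears it (a point fixed in the world has none). Each returns a list of dicts, best first, with "conf" (0 to 1); they miss things now and then, are a little off and sometimes report something else, mostly with a low value. They report only what shows in the picture. A call takes as long as a camera call.
- boxes_of(camera, target): "rect" ([centre column, centre row, width, height] in pixels, round what is visible of it).
The state is a dict: "clock": time; "joint_pos": joint angles; "joint_vel": joint speeds; "tau": joint torques, N m; "eef_pos": TCP position; "tool_rot": TCP orientation; "ft_force": force on the tool from outside, world axes, zero at the start; "ft_torque": the same for the moment, N m; "grip_width": finger opening in m; "grasp_force": force on a finger pad.
Only numpy, scipy, OpenCV 4.12 (cv2) and the standard library are available. Lean on these libraries where they do the work, as an engineer would, in place of code of your own. Each camera call takes 0.05 s, during which the arm holds its last target. There are 200 camera calls.

### The job

Get the copper tube ready for cutting: slide it in under the yoke of the blue tube vice from the open side, so that it lies down in the V with its end up against the stop, and let go of it. Then wind the T-handle clockwise (it takes a few half turns, pushed round by one end of the bar after the other) until the sprung jaw meets the tube, and nip it up firmly, about a tenth of a turn past first touch as you feel the resistance rise; the wall is thin and must not be crushed. Leave the bottle and the tools lying round the vice where they are.

Things in the scene. Friction and masses are not known exactly. Their poses are not given: they have to be found in the camera images.
- tube: straight copper tube, 260 mm long, 18 mm outside diameter, 0.1 to 0.2 kg, lying loose; origin on its axis at mid length, y axis along it; both ends alike. In place, this origin is 130 mm from the stop face and 85 mm from the spindle axis on the vice's +y side. Hold it 135 to 160 mm from the spindle axis (50 to 75 mm from mid length), so that the gripper's body clears the T-handle
- vice: blue yoke vice bolted to the bench, foot 120 x 92 mm; origin under the foot, below the spindle axis; z up, y along the clamped tube. Tube goes in from +y towards -y between two yoke legs at x = +-33 mm (52 mm free). The sprung jaw under the spindle (46 x 40 mm, flat, does not turn) hangs 5 to 14 mm above a seated tube's top at the start; its height is not reported
- seat_axis (a point): on the line of the seated tube's axis, under the spindle, nominally 72 mm above the bench; axes as the vice. The 90 degree V seat is 44 mm long in y, its flanks rise to 4 mm above this line. An arm of it carries a narrow V rest at y = 101 mm that keeps the overhanging tube level; lower the tube on both. Shims: the real height differs by up to 1.5 mm either way
- stop_face (a point): centre of the flat steel end stop (17 mm across, fixed) on the vice's -y side, 45 mm from the spindle axis, 72 mm above the bench, facing +y; axes as the vice
- handle_centre (a point): centre of the T-handle's bar, on the vertical spindle axis, 181 to 188 mm above the bench at the start. Clockwise seen from above lowers handle and jaw by 15 mm a full turn (7.5 mm a half turn). From first touch the press on the tube grows by 206 N per radian of turn; a good clamp is 65 to 175 N, 18 to 48 degrees past first touch, more crushes the tube. Hub 25 mm across, ending 11 mm above the bar
- bar_end_a (a point): grip point on one end of the T-handle's level round bar (10 mm thick), 50 mm from the spindle axis; a black ball 18 mm across ends the bar, its centre at 76 mm. Turning takes a steady 0.45 N m while the jaw is free (9 N here, square to the bar), plus 0.0024 N m per N of press: 0.61 to 0.87 N m in a good clamp. A push read standing still can be some 0.15 N m less. The screw stays where it is left
- bar_end_b (a point): the like grip point on the other end of the bar, 50 mm from the spindle axis
- solvent_bottle: brown solvent bottle with blue cap, 62 x 81 x 125 mm, standing; origin at the centre of its underside; leave it
- tube_cutter: small tube cutter with black knob, 25 x 58 x 16 mm, lying loose; origin at the centre of its underside; leave it
- union_1: brass tube union, 14 x 43 x 13 mm, lying loose; origin at the centre of its underside; leave it

How it is judged:
By the outcome, as a careful person would: the job done as asked, in the order asked, and still so for the second after the job is handed in, with the robot touching nothing.
It also fails if it takes over 72 s, if anything falls off the work surface, if the arm or the gripper's body presses on something with over 40 N, if the wrist force passes 120 N, or if a joint passes its speed limit or range.

## Working session

There is one attempt and no reset: what is moved stays moved. The work goes in short steps, Python scripts to look and compute and a tool call to move; the robot and the scene stay as the last step left them, time stands still between calls to the robot, and variables do not carry over. Pictures are saved under pics/ and viewed, at most 10 in all, crops included, and the job is handed in when it is done.

Besides the shell and the picture viewer there is one more tool, called after "Call:" as name(argument=value, ...), one argument or row to a line, values as JSON. send_rows: Moves the arm, as the interface text tells. Its arguments: {"type":"object","properties":{"motion":{"type":"string"}},"required":["motion"]}

```bash
ls; mkdir -p pics
cat > h.py <<'E'
import numpy as np, cv2, json
from workcell import bot, vision, workorder, boxes_of
from scipy.spatial.transform import Rotation as R
def snap(n,f=None):
    im=vision.camera(n)
    if f: cv2.imwrite('pics/'+f,im[:,:,::-1])
    return im
def ray(n,u,v,o=None):
    m=vision.camera_model(n); f=240/np.tan(np.radians(m['fov_y'])/2)
    x,y=(u-m['cx']),(v-m['cy'])
    if n=='wrist':
        r=np.hypot(x,y)+1e-9; t=r/f
        d=np.array([x/r*np.sin(t),y/r*np.sin(t),np.cos(t)])
        T=np.eye(4); T[:3,:3]=R.from_quat(o['tool_rot']).as_matrix(); T[:3,3]=o['eef_pos']
        T=T@np.array(m['hand_eye'])
    else:
        d=np.array([x/f,y/f,1.]); T=np.array(m['world_from_camera'])
    return T[:3,3],T[:3,:3]@d
def atz(n,u,v,z,o=None):
    p,d=ray(n,u,v,o); return p+d*(z-p[2])/d[2]
def proj(n,P,o=None):
    m=vision.camera_model(n); f=240/np.tan(np.radians(m['fov_y'])/2)
    if n=='wrist':
        T=np.eye(4); T[:3,:3]=R.from_quat(o['tool_rot']).as_matrix(); T[:3,3]=o['eef_pos']
        T=T@np.array(m['hand_eye'])
    else: T=np.array(m['world_from_camera'])
    q=T[:3,:3].T@(np.asarray(P)-T[:3,3])
    if n=='wrist':
        r=np.hypot(q[0],q[1]); t=np.arctan2(r,q[2]); return np.array([m['cx'],m['cy']])+f*t*q[:2]/(r+1e-12)
    return np.array([m['cx'],m['cy']])+f*q[:2]/q[2]
E
python3 - <<'E'
from h import *
np.set_printoptions(precision=3,suppress=True)
o=bot.get_obs(); print(o['clock'],o['eef_pos'],o['tool_rot'],o['ft_force'],o['grip_width'])
for n in ('top','scene'):
    snap(n,n+'0.png'); m=vision.camera_model(n); print(n,m['fov_y'],m['cx'],m['cy'],np.array(m['world_from_camera']))
    for t in ('tube','vice','bar_end_a','handle_centre','solvent_bottle','tube_cutter','union_1'):
        print(t,[(np.round(b['rect']),round(b['conf'],2)) for b in boxes_of(n,t)[:2]])
print(vision.camera_model('wrist'))
E
```

```text
pics
0.0 [ 0.186 -0.463  0.23 ] [ 0.982  0.19  -0.    -0.001] [ 0.26 -1.27  0.38] 0.08491909029301008
top 46.23905789990208 309.2984304511883 246.97282279138403 [[-0.01  -0.993  0.119  0.402]
 [-1.     0.01   0.003 -0.076]
 [-0.004 -0.119 -0.993  1.216]
 [ 0.     0.     0.     1.   ]]
tube [(array([239., 272., 127.,  20.]), 0.59)]
vice [(array([381., 262.,  90.,  67.]), 0.8), (array([396., 318.,  11.,  17.]), 0.72)]
bar_end_a [(array([382., 252.,  90.,  23.]), 0.63)]
handle_centre [(array([382., 250.,  91.,  20.]), 0.72), (array([382., 261.,  89.,  65.]), 0.58)]
solvent_bottle [(array([286., 173.,  31.,  36.]), 0.59)]
tube_cutter [(array([332., 321.,  24.,  28.]), 0.55)]
union_1 [(array([381., 261.,  92.,  70.]), 0.59)]
scene 46.08293341371849 325.1750634953389 239.13533960045604 [[-0.733 -0.448  0.512 -0.043]
 [-0.68   0.463 -0.568  0.536]
 [ 0.017 -0.765 -0.644  0.841]
 [ 0.     0.     0.     1.   ]]
tube [(array([272., 341., 114.,  74.]), 0.76), (array([382., 312.,  20.,  22.]), 0.61)]
vice [(array([363., 230.,  67., 106.]), 0.76)]
bar_end_a [(array([364., 195.,  67.,  31.]), 0.73), (array([256., 242.,  29.,  56.]), 0.59)]
handle_centre [(array([366., 196.,  64.,  29.]), 0.78), (array([357., 258.,  29.,  48.]), 0.55)]
solvent_bottle [(array([254., 242.,  25.,  57.]), 0.78)]
tube_cutter [(array([383., 313.,  19.,  20.]), 0.55)]
union_1 [(array([422., 278.,  13.,   5.]), 0.64)]
{'fov_y': 65.70646984690485, 'cx': 321.4268748693226, 'cy': 238.9406206543039, 'hand_eye': array([[-0.   , -0.944, -0.329,  0.085],
       [ 1.   , -0.   ,  0.   , -0.002],
       [-0.   , -0.329,  0.944, -0.143],
       [ 0.   ,  0.   ,  0.   ,  1.   ]])}
```

Run:
```python
import cv2
a=cv2.imread('pics/top0.png')[130:370,150:470]; b=cv2.imread('pics/scene0.png')[130:400,190:470]
cv2.imwrite('pics/t.png',cv2.resize(a,None,fx=2.5,fy=2.5,interpolation=cv2.INTER_CUBIC))
cv2.imwrite('pics/s.png',cv2.resize(b,None,fx=2.2,fy=2.2,interpolation=cv2.INTER_CUBIC))
```

```text
(no output)
```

View pics/t.png

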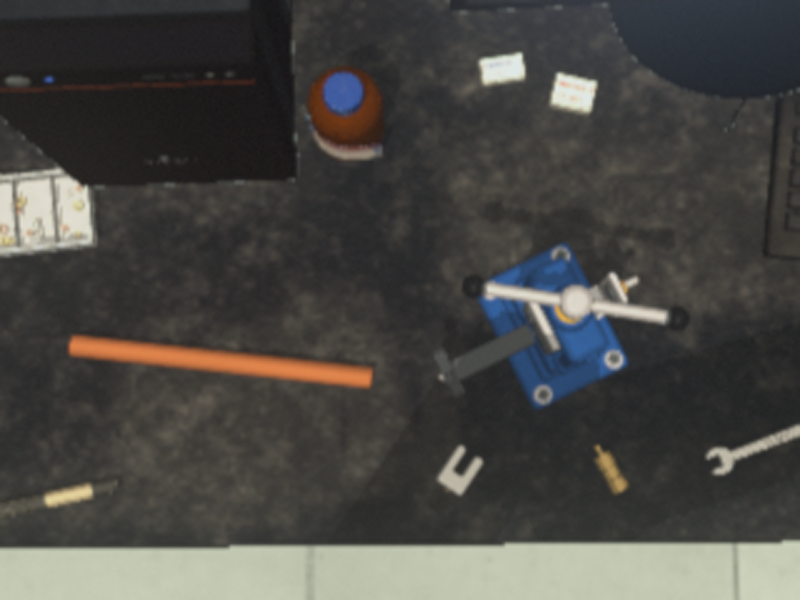

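View pics/s.png

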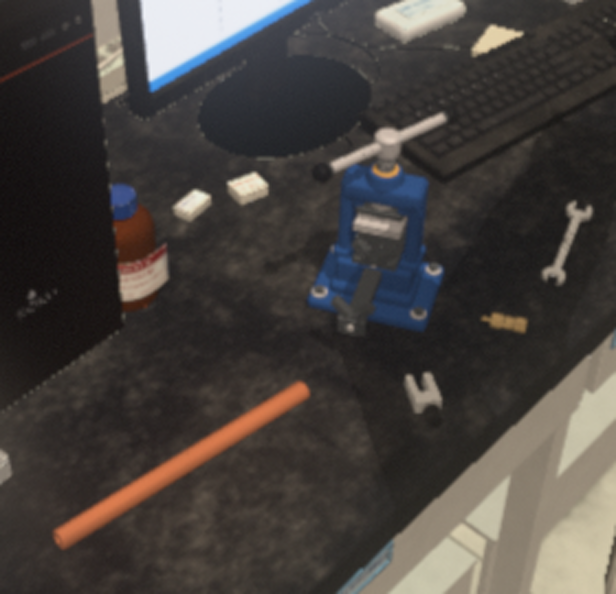

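The top view shows the tube ends at about (178,268) and (299,281). The vice foot bolts are near (374,232), (396,273) and (367,288), the V rest near (329,279), and the bar balls at (339,245) and (422,257). The yoke is open towards the V rest, at lower left.

Run:
```python
from h import *
np.set_printoptions(precision=4,suppress=True)
g=lambda u,v,z: atz('top',150+u/2.5,130+v/2.5,z)
e1,e2=g(70,346,.009),g(372,378,.009); print('tube',e1,e2,np.linalg.norm(e1-e2),(e1+e2)/2)
a,b=g(473,287,.185),g(679,318,.185); print('balls',a,b,np.linalg.norm(a-b),(a+b)/2, np.degrees(np.arctan2(*(a-b)[[1,0]])))
bl=[g(560,254,.01),g(614,358,.01),g(543,394,.01)]
print('bolts',bl,'centre',(bl[0]+bl[2])/2,'d',bl[0]-bl[1],bl[2]-bl[1])
print('rest',g(448,372,.07)); print('knob', g(577,302,.196))
for n,t in (('bottle',(345,92,.125)),('cutter',(460,470,.01)),('union',(611,470,.01))): print(n,g(*t))
s=lambda u,v:(190+u/2.2,130+v/2.2)
print('scene tube', atz('scene',*s(65,537),.009),atz('scene',*s(302,390),.009))
```

```text
tube [0.503  0.2105 0.009 ] [ 0.4729 -0.0495  0.009 ] 0.2617455747056456 [0.4879 0.0805 0.009 ]
balls [ 0.5291 -0.1285  0.185 ] [ 0.5046 -0.2798  0.185 ] 0.15327367907442635 [ 0.5168 -0.2042  0.185 ] 80.79508009563806
bolts [array([ 0.5786, -0.2132,  0.01  ]), array([ 0.4879, -0.2575,  0.01  ]), array([ 0.4577, -0.1959,  0.01  ])] centre [ 0.5182 -0.2046  0.01  ] d [0.0907 0.0443 0.    ] [-0.0303  0.0616  0.    ]
rest [ 0.4736 -0.1129  0.07  ]
knob [ 0.5159 -0.2037  0.196 ]
bottle [ 0.6937 -0.0323  0.125 ]
cutter [ 0.3938 -0.1239  0.01  ]
union [ 0.3926 -0.2523  0.01  ]
scene tube [0.5011 0.2049 0.009 ] [ 0.4722 -0.046   0.009 ]
```

```bash
cat >> h.py <<'E'
np.set_printoptions(precision=4,suppress=True)
C=np.array([0.517,-0.204]); VY=115.8   # spindle, vice y yaw
def yaw(o):
    x=R.from_quat(o['tool_rot']).as_matrix()[:,0]; return np.degrees(np.arctan2(x[1],x[0]))
def to(p,yw,o=None):
    o=o or bot.get_obs(); M=R.from_quat(o['tool_rot']).as_matrix()
    d=M.T@(np.array(p)-o['eef_pos'])*100; t=(yaw(o)-yw+180)%360-180
    print('shift cm',d.round(2),'twist',round(np.radians(t),3))
def st():
    o=bot.get_obs(); print('t',round(o['clock'],2),'p',np.array(o['eef_pos']),'yaw',round(yaw(o),2),'F',np.array(o['ft_force']).round(1),'T',np.array(o['ft_torque']).round(2),'w',round(o['grip_width'],4),'g',round(o['grasp_force'],1),'j',np.array(o['joint_pos']).round(3)); return o
E
python3 -c "
from h import *
o=st(); to([.495,.142,.13],83.4)"
```

```text
t 0.8 p [ 0.1863 -0.464   0.2313] yaw 21.87 F [0.3 0.8 0.6] T [ 0.05  0.01 -0.03] w 0.0855 g 0.0 j [-1.189  0.241  0.005  1.335  0.     1.571]
shift cm [ 51.23 -44.74  10.13] twist -1.074
```

Call:
send_rows(
  motion="-1 51.2 -44.7 10.1 -1.074;-1 51.2 -44.7 10.1 -1.074;-1 51.2 -44.7 10.1 -1.074;-1 51.2 -44.7 10.1 -1.074;-1 51.2 -44.7 10.1 -1.074",
)

```text
clock: 1.3
eef_pos: [0.2991, -0.2421, 0.1945]
tool_rot: [0.843, 0.538, 0.0, 0.0]
ft_force: [1.4, -0.4, 0.3]
grip_width: 0.0851
grasp_force: 0.0
```

```bash
python3 -c "
from h import *
o=st(); to([.495,.142,.13],83.4)"
```

```text
t 1.3 p [ 0.2991 -0.2421  0.1945] yaw 65.15 F [ 1.4 -0.4  0.3] T [ 0.03 -0.06  0.02] w 0.0851 g 0.0 j [-0.681  0.034 -0.337  1.199  0.     1.324]
shift cm [43.09  1.63  6.45] twist -0.319
```

Call:
send_rows(
  motion="-1 43.1 1.6 6.5 -0.319;-1 43.1 1.6 6.5 -0.319;-1 43.1 1.6 6.5 -0.319;-1 43.1 1.6 6.5 -0.319;-1 43.1 1.6 6.5 -0.319",
)

```text
clock: 1.8
eef_pos: [0.4127, -0.022, 0.1574]
tool_rot: [0.748, 0.664, 0.0, 0.001]
ft_force: [1.2, -1.2, 0.1]
grip_width: 0.0854
grasp_force: 0.0
```

```bash
python3 -c "
from h import *
o=st(); to([.495,.142,.13],83.4)"
```

```text
t 1.8 p [ 0.4127 -0.022   0.1574] yaw 83.14 F [ 1.2 -1.2  0.1] T [-0.01 -0.05 -0.07] w 0.0854 g 0.0 j [-0.053  0.12  -0.344  1.105 -0.     1.638]
shift cm [17.26  6.21  2.75] twist -0.005
```

Call:
send_rows(
  motion="-1 17.3 6.2 2.8 -0.005;-1 17.3 6.2 2.8 -0.005;-1 17.3 6.2 2.8 -0.005;-1 17.3 6.2 2.8 -0.005;-1 17.3 6.2 2.8 -0.005",
)

```text
clock: 2.3
eef_pos: [0.4957, 0.1443, 0.1284]
tool_rot: [0.745, 0.667, 0.001, -0.0]
ft_force: [-0.4, -0.4, 0.1]
grip_width: 0.0857
grasp_force: 0.0
```

```bash
cat >> h.py <<'E'
def orange(im):
    h=cv2.cvtColor(im,cv2.COLOR_RGB2HSV); m=cv2.inRange(h,(3,110,60),(18,255,255))
    n,l,s,c=cv2.connectedComponentsWithStats(m); i=1+np.argmax(s[1:,4]); ys,xs=np.nonzero(l==i); return np.c_[xs,ys]
E
python3 -c "
from h import *
o=st(); im=snap('wrist','w1.png')
px=orange(im); print(len(px),px.min(0),px.max(0))
P=np.array([atz('wrist',u,v,.009,o)[:2] for u,v in px[::5]]); m=P.mean(0); w,V=np.linalg.eigh(np.cov((P-m).T)); d=V[:,1]*np.sign(V[1,1]); s=(P-m)@d; t=(P-m)@V[:,0]
print('mean',m,'yaw',np.degrees(np.arctan2(d[1],d[0])),'ext',s.min(),s.max(),'width',t.min(),t.max())
"
```

```text
t 2.3 p [0.4957 0.1443 0.1284] yaw 83.72 F [-0.4 -0.4  0.1] T [-0.05  0.05  0.04] w 0.0857 g 0.0 j [ 0.283  0.34  -0.137  1.093  0.001  1.963]
6667 [310 139] [336 424]
mean [0.4911 0.1052] yaw 83.24595487367546 ext -0.1619829553603531 0.10883898645462409 width -0.00918891718576875 0.009445021646564532
```

View pics/w1.png

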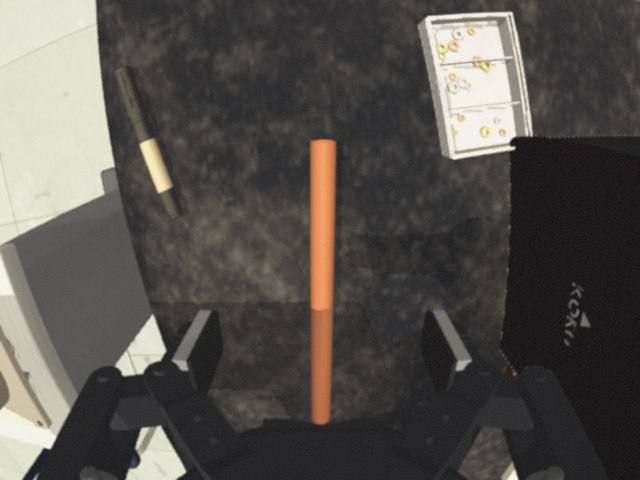

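The wrist picture shows the tube running from (323,139) to (321,424), midway between the open fingers. I'll descend and grip it.

```bash
python3 -c "
from h import *
to([.495,.1425,.002],83.3)"
```

```text
shift cm [ 0.04  0.06 12.65] twist 0.006
```

Call:
send_rows(
  motion="-1 0 0.05 4.5 0.006;-1 0 0.05 9 0.006;-1 0 0.05 12.6 0.006;-0.2 0 0.05 12.6 0.006;0.4 0 0.05 12.6 0.006",
)

```text
clock: 2.85
eef_pos: [0.4942, 0.1393, 0.0038]
tool_rot: [0.749, 0.663, -0.001, -0.0]
ft_force: [0.1, -0.5, 0.9]
grip_width: 0.059
grasp_force: 0.0
```

Call:
send_rows(
  motion="1 0 0 0 0;1 0 0 0 0;1 0 0 0 0;1 0 0 0 0;1 0 0 0 0",
)

```text
clock: 3.35
eef_pos: [0.4965, 0.1406, 0.0057]
tool_rot: [0.749, 0.663, 0.002, 0.001]
ft_force: [-0.9, -1.4, 7.0]
grip_width: 0.0154
grasp_force: 58.5
```

```bash
python3 -c "
from h import *
st()"
```

```text
t 3.35 p [0.4965 0.1406 0.0057] yaw 83.06 F [-0.9 -1.4  7. ] T [-0.17  0.16 -0.05] w 0.0154 g 58.5 j [ 0.276  0.481 -0.291  0.794 -0.     1.968]
```

```bash
python3 -c "
from h import *
im=snap('wrist'); cv2.imwrite('pics/w2.png',cv2.resize(im[230:470,160:480],None,fx=2.4,fy=2.4)[:,:,::-1])
o=st(); print(orange(im).min(0),orange(im).max(0)); print(proj('wrist',o['eef_pos'],o))"
```

```text
t 3.4 p [0.4964 0.1407 0.0057] yaw 83.06 F [-1.  -0.6  7.2] T [-0.15  0.13 -0.07] w 0.0152 g 58.5 j [ 0.276  0.481 -0.291  0.794 -0.     1.968]
[297 150] [346 425]
[323.2915 317.116 ]
```

View pics/w2.png

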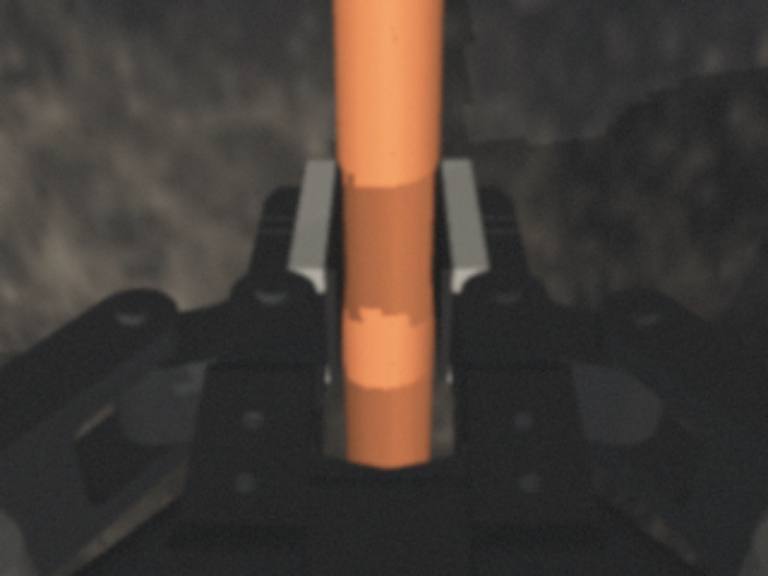

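Call:
send_rows(
  motion="0.2 0 0 0 0;0.2 0 0 0 0;0.2 0 0 0.7 0;0.2 0 0 0.7 0;0.5 0 0 0.7 0",
)

```text
clock: 3.9
eef_pos: [0.4975, 0.1412, 0.0]
tool_rot: [0.749, 0.663, 0.003, 0.001]
ft_force: [-5.8, -1.8, 24.0]
grip_width: 0.0221
grasp_force: 11.1
```

Call:
send_rows(
  motion="1 0 0 0 0;1 0 0 0 0;1 0 0 0 0;1 0 0 0 0",
)

```text
clock: 4.3
eef_pos: [0.497, 0.1413, 0.0004]
tool_rot: [0.749, 0.663, 0.003, 0.001]
ft_force: [-6.6, -1.4, 27.8]
grip_width: 0.0158
grasp_force: 67.1
```

Call:
send_rows(
  motion="1 0 0 -1 0;1 0 0 -4 0;1 0 0 -8 0;1 0 0 -12 0;1 0 0 -12 0",
)

```text
clock: 4.8
eef_pos: [0.4984, 0.1414, 0.1214]
tool_rot: [0.749, 0.663, 0.005, 0.002]
ft_force: [0.6, 0.4, -0.6]
grip_width: 0.0158
grasp_force: 58.7
```

```bash
python3 -c "
from h import *
o=st(); y=np.radians(VY); yv=np.array([np.cos(y),np.sin(y)])
p=C+yv*(.147+.19); print(p); to([*p,.105],VY)
im=snap('wrist'); px=orange(im); print(px.min(0),px.max(0))
for r in range(140,330,20):
    q=px[px[:,1]==r]; 
    if len(q): print(r,q[:,0].min(),q[:,0].max())
"
```

```text
t 4.8 p [0.4984 0.1414 0.1214] yaw 83.07 F [ 0.6  0.4 -0.6] T [ 0.07 -0.07  0.04] w 0.0158 g 58.7 j [ 0.276  0.343 -0.153  1.065  0.     1.968]
[0.3703 0.0994]
shift cm [ -5.72 -12.23   1.5 ] twist -0.571
[296 153] [346 425]
160 296 346
180 297 346
200 297 346
220 298 345
240 298 344
260 299 344
280 299 344
300 300 343
320 302 342
```

Call:
send_rows(
  motion="1 -1.2 -2.6 0.3 -0.12;1 -2.5 -5.2 0.6 -0.25;1 -3.8 -8 0.9 -0.38;1 -5 -10.6 1.2 -0.5;1 -5.7 -12.2 1.5 -0.571",
)

```text
clock: 5.35
eef_pos: [0.3623, 0.0973, 0.099]
tool_rot: [0.53, 0.848, -0.002, -0.002]
ft_force: [0.5, -0.1, -1.5]
grip_width: 0.0158
grasp_force: 58.8
```

Call:
send_rows(
  motion="1 0 0 0 0;1 0 0 0 0",
)

```text
clock: 5.55
eef_pos: [0.3662, 0.0984, 0.1004]
tool_rot: [0.532, 0.847, -0.0, -0.001]
ft_force: [-0.4, -0.1, -1.3]
grip_width: 0.0158
grasp_force: 58.8
```

Run:
```python
from h import *
o=st(); ax=R.from_quat(o['tool_rot']).as_matrix()[:,0]; c=np.array(o['eef_pos'])+[0,0,.009]
print('tool z',R.from_quat(o['tool_rot']).as_matrix()[:,2])
for n in('top','scene'):
    im=snap(n,n+'1.png'); px=orange(im).astype(float); cv=cv2.fitLine(px.astype(np.float32),cv2.DIST_L2,0,.01,.01).ravel(); d=cv[:2];m=cv[2:]
    s=(px-m)@d; print(n,'ends',m+d*s.min(),m+d*s.max(),'pred',proj(n,c-ax*.192),proj(n,c+ax*.068), 'axpix/deg', proj(n,c-ax*.192+[0,0,-.00335])-proj(n,c-ax*.192))
```

```text
t 5.55 p [0.3662 0.0984 0.1004] yaw 115.72 F [-0.4 -0.1 -1.3] T [ 0.09 -0.04  0.01] w 0.0158 g 58.8 j [ 0.262  0.121 -0.512  0.939  0.     1.384]
tool z [-0.0014 -0.0003 -1.    ]
top ends [231.0033 328.9649] [310.5199 290.0198] pred [310.4941 289.9889] [190.4032 349.3925] axpix/deg [0.0031 0.0725]
scene ends [301.5184 381.5294] [319.9443 328.6778] pred [347.302  269.0126] [302.9217 377.4986] axpix/deg [-0.0743  1.2879]
```

Run:
```python
import cv2
a=cv2.imread('pics/scene1.png')[150:400,240:480]
cv2.imwrite('pics/s1.png',cv2.resize(a,None,fx=2.4,fy=2.4,interpolation=cv2.INTER_CUBIC))
```

```text
(no output)
```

View pics/s1.png

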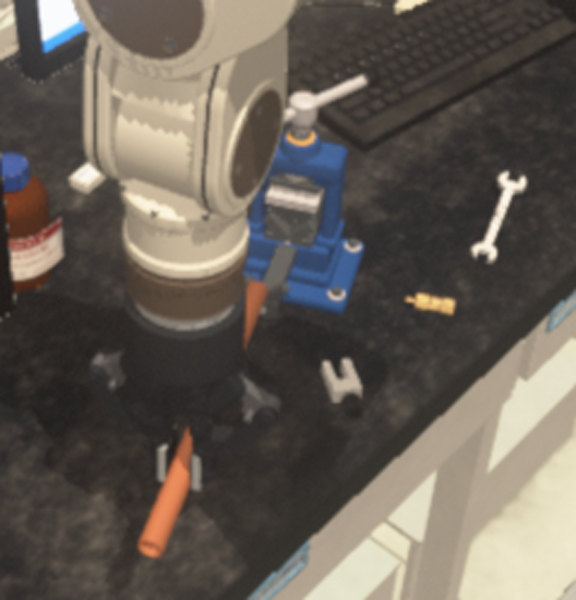

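```bash
cat >> h.py <<'E'
yv=np.array([np.cos(np.radians(VY)),np.sin(np.radians(VY))])
def vp(o):
    d=np.array(o['eef_pos'][:2])-C; print('vice y,x mm',d@yv*1e3,d@np.array([yv[1],-yv[0]])*1e3,'z',o['eef_pos'][2]*1e3)
E
python3 - <<'E'
from h import *
o=bot.get_obs(); vp(o); to([*(C+yv*.337),.066],VY); to([*(C+yv*.155),.066],VY)
E
```

```text
vice y,x mm 337.58411174026355 -2.725295189871097 z 101.04321462816132
shift cm [-0.06  0.27  3.5 ] twist -0.001
shift cm [-18.26   0.29   3.51] twist -0.001
```

Call:
send_rows(
  motion="1 0 0.27 2 -0.001;1 0 0.27 3.5 -0.001;1 0 0.27 3.5 -0.001;1 0 0.27 3.5 -0.001",
)

```text
clock: 6.05
eef_pos: [0.3695, 0.0998, 0.0662]
tool_rot: [0.531, 0.847, -0.0, -0.0]
ft_force: [0.1, -0.0, -1.2]
grip_width: 0.0158
grasp_force: 58.8
```

Run:
```python
from h import *
o=st(); vp(o); to([*(C+yv*.337),.066],VY); to([*(C+yv*.24),.066],VY)
```

```text
t 6.05 p [0.3695 0.0998 0.0662] yaw 115.83 F [ 0.1 -0.  -1.2] T [ 0.06  0.   -0.06] w 0.0158 g 58.8 j [ 0.264  0.176 -0.555  0.841  0.     1.384]
vice y,x mm 337.6894660132315 -0.5407938154415819 z 66.24992433630536
shift cm [-0.07  0.05  0.02] twist 0.0
shift cm [-9.77  0.05  0.02] twist 0.0
```

Call:
send_rows(
  motion="1 -2.5 0.05 0 0;1 -5 0.05 0 0;1 -7.5 0.05 0 0;1 -9.7 0.05 0 0;1 -9.7 0.05 0 0",
)

```text
clock: 6.55
eef_pos: [0.4145, 0.0109, 0.0675]
tool_rot: [0.533, 0.846, 0.001, 0.002]
ft_force: [-0.2, -0.3, -1.6]
grip_width: 0.0157
grasp_force: 58.8
```

Run:
```python
from h import *
o=st(); vp(o); to([*(C+yv*.153),.066],VY)
im=snap('top','top2.png'); a=im[220:320,250:450]; cv2.imwrite('pics/t2.png',cv2.resize(a,None,fx=4,fy=4,interpolation=cv2.INTER_CUBIC)[:,:,::-1])
```

```text
t 6.55 p [0.4145 0.0109 0.0675] yaw 115.63 F [-0.2 -0.3 -1.6] T [ 0.09  0.02 -0.02] w 0.0157 g 58.8 j [ 0.027  0.227 -0.483  0.857 -0.001  1.15 ]
vice y,x mm 238.06579725251558 1.239047675109521 z 67.48894105941015
shift cm [-8.51 -0.1   0.17] twist -0.003
```

View pics/t2.png

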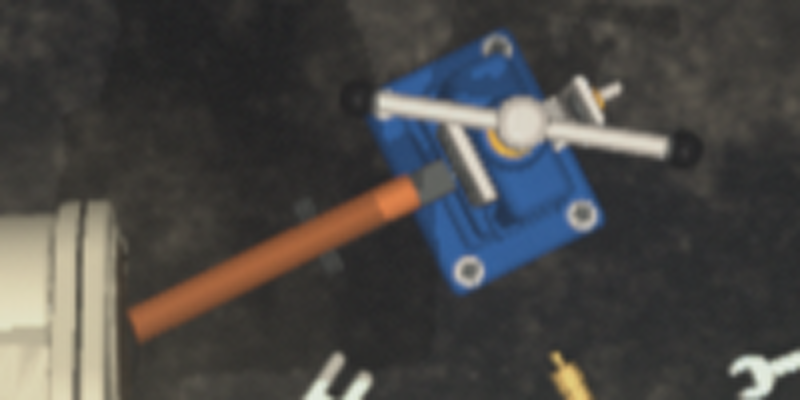

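The tube tip, at crop (412,190), lines up with the arm and the jaw centre at (468,163). I'll slide it in.

Call:
send_rows(
  motion="1 -2.5 -0.1 0.12 -0.003;1 -5 -0.1 0.12 -0.003;1 -7 -0.1 0.12 -0.003;1 -8.4 -0.1 0.12 -0.003;1 -8.4 -0.1 0.12 -0.003",
)

```text
clock: 7.1
eef_pos: [0.4489, -0.0641, 0.0657]
tool_rot: [0.53, 0.848, 0.0, 0.001]
ft_force: [2.1, -0.3, 0.2]
grip_width: 0.0157
grasp_force: 58.9
```

Call:
send_rows(
  motion="1 0 0 0 0",
)

```text
clock: 7.2
eef_pos: [0.4483, -0.0631, 0.0656]
tool_rot: [0.53, 0.848, 0.0, 0.001]
ft_force: [2.5, -0.3, 0.9]
grip_width: 0.0153
grasp_force: 58.9
```

Run:
```python
from h import *
o=st(); vp(o); to([*(C+yv*.147),.066],VY)
```

```text
t 7.2 p [ 0.4483 -0.0631  0.0656] yaw 116.03 F [ 2.5 -0.3  0.9] T [-0.1  -0.44  0.09] w 0.0153 g 58.9 j [-0.14   0.297 -0.39   0.882  0.     0.976]
vice y,x mm 156.7246951159594 -0.5689818805803836 z 65.58142468842036
shift cm [-0.97  0.05 -0.04] twist 0.004
```

Call:
send_rows(
  motion="1 -0.3 0 0 0;1 -0.6 0 0 0;1 -0.9 0 0 0;1 -0.9 0 0 0",
)

```text
clock: 7.6
eef_pos: [0.4521, -0.0713, 0.0654]
tool_rot: [0.53, 0.848, 0.001, 0.0]
ft_force: [2.5, 4.1, 2.1]
grip_width: 0.0154
grasp_force: 59.2
```

Run:
```python
from h import *
o=st(); vp(o)
```

```text
t 7.6 p [ 0.4521 -0.0713  0.0654] yaw 116.04 F [2.5 4.1 2.1] T [ 0.69 -0.56  0.15] w 0.0154 g 59.2 j [-0.157  0.306 -0.377  0.887  0.001  0.959]
vice y,x mm 147.7028583709451 -0.6309431396629767 z 65.4066681693872
```

Call:
send_rows(
  motion="1 -0.15 0 0 0;1 -0.3 0 0 0;1 -0.3 0 0 0",
)

```text
clock: 7.9
eef_pos: [0.4528, -0.0729, 0.0653]
tool_rot: [0.529, 0.848, 0.001, -0.001]
ft_force: [1.3, 7.6, 4.3]
grip_width: 0.0159
grasp_force: 59.4
```

Run:
```python
from h import *
o=st(); vp(o)
```

```text
t 7.9 p [ 0.4528 -0.0729  0.0653] yaw 116.06 F [1.3 7.6 4.3] T [ 1.36 -0.31  0.13] w 0.0159 g 59.4 j [-0.162  0.309 -0.373  0.889  0.003  0.954]
vice y,x mm 145.92934757019066 -0.731694097583928 z 65.30948095321278
```

Call:
send_rows(
  motion="1 0 0 0.15 0;1 0 0 0.3 0;1 0 0 0.3 0",
)

```text
clock: 8.2
eef_pos: [0.454, -0.0724, 0.0637]
tool_rot: [0.53, 0.848, 0.003, 0.0]
ft_force: [0.1, 10.2, 12.2]
grip_width: 0.0157
grasp_force: 60.4
```

Run:
```python
from h import *
o=st(); vp(o)
```

```text
t 8.2 p [ 0.454  -0.0724  0.0637] yaw 116.05 F [ 0.1 10.2 12.2] T [ 1.88 -0.1  -0.11] w 0.0157 g 60.4 j [-0.161  0.311 -0.375  0.882  0.005  0.955]
vice y,x mm 145.90518980818268 0.543477074034042 z 63.70876800111959
```

Call:
send_rows(
  motion="1 -0.3 0 0 0;1 -0.5 0 0 0;1 -0.5 0 0 0",
)

```text
clock: 8.5
eef_pos: [0.454, -0.0725, 0.0636]
tool_rot: [0.529, 0.849, 0.006, -0.004]
ft_force: [-4.4, 22.3, 19.2]
grip_width: 0.0158
grasp_force: 61.1
```

Run:
```python
from h import *
o=st(); vp(o)
im=snap('top','top3.png'); a=im[220:320,330:430]; cv2.imwrite('pics/t3.png',cv2.resize(a,None,fx=6,fy=6,interpolation=cv2.INTER_CUBIC)[:,:,::-1])
```

```text
t 8.5 p [ 0.454  -0.0725  0.0636] yaw 116.18 F [-4.4 22.3 19.2] T [ 4.42  0.81 -0.16] w 0.0158 g 61.1 j [-0.168  0.315 -0.37   0.889  0.014  0.946]
vice y,x mm 145.83444301856846 0.4854926724301123 z 63.554925975151306
```

View pics/t3.png

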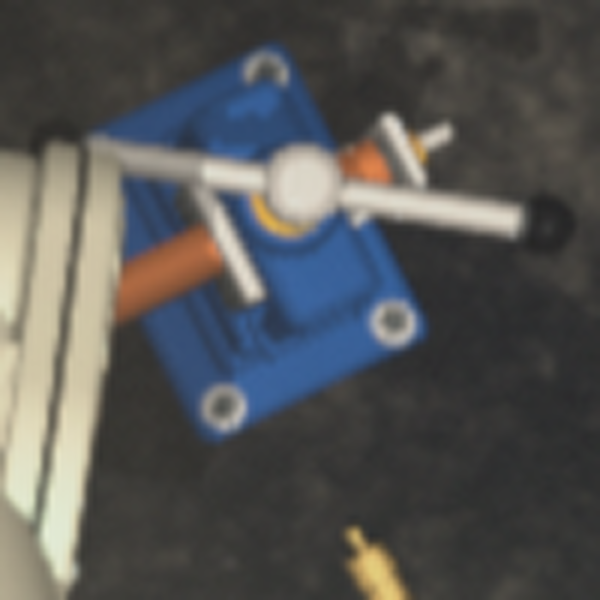

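Force along the axis rises to 22 N with no travel, and the picture shows the tube end against the stop plate at crop (385,150). I'll relax and release.

Call:
send_rows(
  motion="1 0.4 0 -0.2 0;1 0.4 0 -0.2 0;0.4 0.4 0 -0.2 0;-0.3 0.4 0 -0.2 0;-1 0.4 0 -0.2 0",
)

```text
clock: 9.05
eef_pos: [0.4523, -0.0758, 0.0636]
tool_rot: [0.53, 0.848, -0.001, -0.001]
ft_force: [-0.3, 0.1, -0.1]
grip_width: 0.0536
grasp_force: 0.0
```

Run:
```python
from h import *
o=st(); vp(o)
def tri(a,b):
    p,d=ray('top',*a); q,e=ray('scene',*b)
    s=np.linalg.lstsq(np.c_[d,-e],q-p,rcond=None)[0]; return (p+d*s[0]+q+e*s[1])/2, np.linalg.norm(p+d*s[0]-q-e*s[1])
print('ballA',tri((150+473/2.5,130+287/2.5),(190+322/2.2,130+172/2.2)))
print('hubtop',tri((150+577/2.5,130+302/2.5),(190+387/2.2,130+136/2.2)))
```

```text
t 9.05 p [ 0.4523 -0.0758  0.0636] yaw 115.96 F [-0.3  0.1 -0.1] T [-0.09 -0.02  0.01] w 0.0536 g 0.0 j [-0.165  0.312 -0.374  0.887 -0.001  0.953]
vice y,x mm 143.60076162556112 -2.4334960843608893 z 63.62002963419197
ballA (array([ 0.5293, -0.1287,  0.1825]), np.float64(0.0002539342715207342))
hubtop (array([ 0.5172, -0.2042,  0.1888]), np.float64(0.00108494639277663))
```

Call:
send_rows(
  motion="-1 0 0 -2 0;-1 0 0 -7 0;-1 0 0 -12 0;-1 0 0 -17 -0.15;-1 0 0 -18.5 -0.3",
)

```text
clock: 9.55
eef_pos: [0.4553, -0.0762, 0.2545]
tool_rot: [0.395, 0.919, 0.001, 0.004]
ft_force: [0.3, 0.0, -0.3]
grip_width: 0.0854
grasp_force: 0.0
```

Run:
```python
from h import *
o=st(); vp(o); a=np.radians(80.8); to([*(C+.05*np.array([np.cos(a),np.sin(a)])),.24],-99.2)
```

```text
t 9.55 p [ 0.4553 -0.0762  0.2545] yaw 133.49 F [ 0.3  0.  -0.3] T [-0.01 -0.04  0.01] w 0.0854 g 0.0 j [-0.165  0.148 -0.05   1.364 -0.001  0.646]
vice y,x mm 141.86275332533842 0.08954770806832042 z 254.5011670082993
shift cm [-10.47  -0.35   1.53] twist -2.222
```

Call:
send_rows(
  motion="0.3 -2.5 -0.1 0 -0.15;0.3 -5 -0.2 0 -0.3;0.3 -7.5 -0.3 0 -0.45;0.3 -9.5 -0.3 0 -0.6;0.3 -10.5 -0.35 0 -0.75",
)

```text
clock: 10.05
eef_pos: [0.5229, -0.156, 0.2481]
tool_rot: [0.031, 1.0, -0.0, -0.001]
ft_force: [-0.4, 0.4, 0.1]
grip_width: 0.03
grasp_force: 0.0
```

Call:
send_rows(
  motion="0.3 0 0 0 -0.15;0.3 0 0 0 -0.3;0.3 0 0 0 -0.45;0.3 0 0 0 -0.6;0.3 0 0 0 -0.75",
)

```text
clock: 10.55
eef_pos: [0.5219, -0.1548, 0.2484]
tool_rot: [-0.337, 0.941, 0.0, -0.001]
ft_force: [-0.2, -0.6, -0.2]
grip_width: 0.0297
grasp_force: 0.0
```

Call:
send_rows(
  motion="0.3 0 0 0 -0.15;0.3 0 0 0 -0.3;0.3 0 0 0 -0.45;0.3 0 0 0 -0.6;0.3 0 0 0 -0.72",
)

```text
clock: 11.05
eef_pos: [0.5219, -0.1548, 0.2484]
tool_rot: [-0.647, 0.762, 0.0, -0.001]
ft_force: [0.6, -0.0, -0.3]
grip_width: 0.0301
grasp_force: 0.0
```

Call:
send_rows(
  motion="0.3 0 0 0 0",
)

```text
clock: 11.15
eef_pos: [0.522, -0.1546, 0.2485]
tool_rot: [-0.645, 0.764, 0.0, -0.001]
ft_force: [0.0, -0.3, 0.0]
grip_width: 0.03
grasp_force: 0.0
```

Run:
```python
from h import *
o=st(); vp(o); a=np.radians(80.8); to([*(C+.05*np.array([np.cos(a),np.sin(a)])),.173],-99.2)
im=snap('wrist','w3.png')
print(o['grip_width'])
```

```text
t 11.15 p [ 0.522  -0.1546  0.2485] yaw -99.67 F [ 0.  -0.3  0. ] T [ 0.06  0.02 -0.02] w 0.03 g 0.0 j [-0.288  0.325  0.164  1.411 -0.001 -1.69 ]
vice y,x mm 42.265568227084486 25.97375466392777 z 248.46255597607322
shift cm [-0.05 -0.31  7.55] twist -0.008
0.029960805061321892
```

View pics/w3.png

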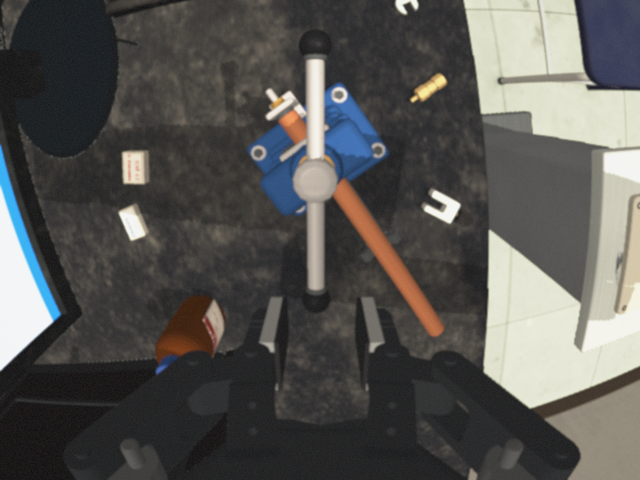

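The tube lies in the V against the stop. The balls are at (316,45) and (316,300), so the bar is parallel to the tool's x axis.

Run:
```python
from h import *
o=bot.get_obs()
for z in(.179,.183,.187):
    a,b,h=[atz('wrist',u,v,zz,o) for u,v,zz in((316,45,z),(316,300,z),(315.5,180,z+.011))]
    d=b-a; print(z,a[:2],b[:2],'len',np.linalg.norm(d),'mid',(a+b)[:2]/2,'yaw',np.degrees(np.arctan2(d[1],d[0])),'hub',h[:2])
```

```text
0.179 [ 0.5031 -0.2766] [ 0.5302 -0.123 ] len 0.1559725389078302 mid [ 0.5166 -0.1998] yaw 80.00508749505707 hub [ 0.5163 -0.2017]
0.183 [ 0.5032 -0.2758] [ 0.5297 -0.1251] len 0.15303488500658755 mid [ 0.5165 -0.2005] yaw 80.00508749505707 hub [ 0.5161 -0.2024]
0.187 [ 0.5032 -0.2751] [ 0.5293 -0.1272] len 0.15009723110534487 mid [ 0.5163 -0.2011] yaw 80.00508749505711 hub [ 0.5159 -0.203 ]
```

```bash
sed -i 's/^C=.*/C=np.array([0.5168,-0.2035]); VY=115.8/' h.py
cat >> h.py <<'E'
def tau(o):
    d=np.array(o['eef_pos'][:2])-C; F=o['ft_force']; print('tau',round(d[0]*F[1]-d[1]*F[0]+o['ft_torque'][2],3),'r',np.hypot(*d)*1e3,'ang',np.degrees(np.arctan2(d[1],d[0])),'z',o['eef_pos'][2]*1e3)
def arc(a0,z0,n=5,step=8,o=None,r=.05,out=1):
    """rows for clockwise steps from bar angle a0 (deg); tool x toward hub (out=1)"""
    o=o or bot.get_obs(); M=R.from_quat(o['tool_rot']).as_matrix(); L=[]
    for k in range(1,n+1):
        a=np.radians(a0-k*step); p=[*(C+r*np.array([np.cos(a),np.sin(a)])),z0-k*step/360*.015]
        d=M.T@(np.array(p)-o['eef_pos'])*100; t=(yaw(o)-(a0-k*step+180*out)+180)%360-180
        L.append(f'{d[0]:.2f} {d[1]:.2f} {d[2]:.2f} {np.radians(t):.3f}')
    print('\n'.join(L))
E
python3 -c "
from h import *
a=np.radians(80.3); to([*(C+.05*np.array([np.cos(a),np.sin(a)])),.173],-99.7)"
```

```text
shift cm [-0.09 -0.32  7.56] twist -0.002
```

Call:
send_rows(
  motion="0.3 -0.1 -0.3 3 0;0.3 -0.1 -0.3 6 0;0.3 -0.1 -0.3 7.5 0;0.68 -0.1 -0.3 7.5 0;0.68 -0.1 -0.3 7.5 0",
)

```text
clock: 11.7
eef_pos: [0.5256, -0.1538, 0.1743]
tool_rot: [-0.645, 0.764, 0.0, -0.0]
ft_force: [-0.5, -0.3, 1.3]
grip_width: 0.0137
grasp_force: 0.0
```

```bash
python3 -c "
from h import *
o=st(); tau(o); arc(80.3,.173)"
```

```text
t 11.7 p [ 0.5256 -0.1538  0.1743] yaw -99.69 F [-0.5 -0.3  1.3] T [ 0.02 -0.01  0.03] w 0.0137 g 0.0 j [-0.285  0.365  0.026  1.233 -0.    -1.686]
tau 0.055 r 50.456396399071075 ang 79.94489356468603 z 174.252635623323
0.09 -0.66 0.16 0.140
0.24 -1.35 0.19 0.279
0.48 -2.00 0.22 0.419
0.81 -2.62 0.26 0.559
1.22 -3.18 0.29 0.698
```

Call:
send_rows(
  motion="0.68 0.05 -0.70 0.1 0.14;0.68 0.19 -1.38 0.13 0.279;0.68 0.43 -2.03 0.16 0.419;0.68 0.76 -2.65 0.19 0.559;0.68 1.17 -3.21 0.22 0.698",
)

```text
clock: 12.2
eef_pos: [0.5538, -0.1694, 0.1731]
tool_rot: [-0.342, 0.94, 0.002, -0.001]
ft_force: [-6.4, 3.8, 2.2]
grip_width: 0.0137
grasp_force: 3.6
```

Call:
send_rows(
  motion="0.68 0.05 -0.70 0.03 0.14;0.68 0.19 -1.38 0.07 0.279;0.68 0.43 -2.03 0.1 0.419;0.68 0.76 -2.65 0.13 0.559;0.68 1.17 -3.21 0.17 0.698",
)

```text
clock: 12.7
eef_pos: [0.5669, -0.2004, 0.1715]
tool_rot: [-0.001, 1.0, 0.002, -0.0]
ft_force: [-2.7, 6.7, 2.0]
grip_width: 0.0136
grasp_force: 3.6
```

```bash
python3 -c "
from h import *
o=st(); tau(o)"
```

```text
t 12.7 p [ 0.5669 -0.2004  0.1715] yaw -179.88 F [-2.7  6.7  2. ] T [1.45 0.64 0.09] w 0.0136 g 3.6 j [-0.342  0.472  0.184  1.284  0.004 -0.344]
tau 0.432 r 50.214427495784285 ang 3.5816571679887534 z 171.51814593197648
```

Call:
send_rows(
  motion="0.68 0.05 -0.70 0.03 0.14;0.68 0.19 -1.38 0.07 0.279;0.68 0.43 -2.03 0.1 0.419;0.68 0.76 -2.65 0.13 0.559;0.68 1.17 -3.21 0.17 0.698",
)

```text
clock: 13.2
eef_pos: [0.5574, -0.2324, 0.17]
tool_rot: [0.341, 0.94, 0.003, 0.001]
ft_force: [2.2, 7.8, -1.4]
grip_width: 0.0137
grasp_force: 3.6
```

```bash
python3 -c "
from h import *
o=st(); tau(o)"
```

```text
t 13.2 p [ 0.5574 -0.2324  0.17  ] yaw 140.17 F [ 2.2  7.8 -1.4] T [ 1.56 -0.42  0.09] w 0.0137 g 3.6 j [-0.398  0.476  0.185  1.279  0.006  0.297]
tau 0.471 r 49.81453042406843 ang -35.49277507075198 z 170.00708075017022
```

Call:
send_rows(
  motion="0.68 0.05 -0.70 0.03 0.14;0.68 0.19 -1.38 0.07 0.279;0.68 0.43 -2.03 0.1 0.419",
)

```text
clock: 13.5
eef_pos: [0.5422, -0.246, 0.1691]
tool_rot: [0.529, 0.849, 0.003, 0.002]
ft_force: [5.2, 4.7, -2.3]
grip_width: 0.0135
grasp_force: 3.6
```

```bash
python3 -c "
from h import *
o=st(); tau(o)"
```

```text
t 13.5 p [ 0.5422 -0.246   0.1691] yaw 116.15 F [ 5.2  4.7 -2.3] T [ 1.15 -1.08  0.06] w 0.0135 g 3.6 j [-0.429  0.457  0.154  1.263  0.005  0.686]
tau 0.403 r 49.467469503652346 ang -59.161090653134224 z 169.11277453739905
```

Call:
send_rows(
  motion="0.68 0.05 -0.70 0.03 0.14;0.68 0.19 -1.38 0.07 0.279;0.68 0.43 -2.03 0.1 0.419",
)

```text
clock: 13.8
eef_pos: [0.5228, -0.2523, 0.1682]
tool_rot: [0.694, 0.72, 0.003, 0.003]
ft_force: [6.6, 1.9, -4.1]
grip_width: 0.0135
grasp_force: 3.7
```

```bash
python3 -c "
from h import *
o=st(); tau(o)"
```

```text
t 13.8 p [ 0.5228 -0.2523  0.1682] yaw 92.12 F [ 6.6  1.9 -4.1] T [ 0.51 -1.42  0.13] w 0.0135 g 3.7 j [-0.452  0.427  0.104  1.241  0.004  1.082]
tau 0.469 r 49.15627694329171 ang -82.9843467920045 z 168.21331607956142
```

Call:
send_rows(
  motion="0.68 0.05 -0.70 0.03 0.14;0.68 0.19 -1.38 0.07 0.279",
)

```text
clock: 14.0
eef_pos: [0.5095, -0.2519, 0.1677]
tool_rot: [0.787, 0.616, 0.003, 0.003]
ft_force: [9.3, 1.1, -5.0]
grip_width: 0.0137
grasp_force: 4.3
```

```bash
python3 -c "
from h import *
o=st(); tau(o)"
```

```text
t 14.0 p [ 0.5095 -0.2519  0.1677] yaw 76.11 F [ 9.3  1.1 -5. ] T [ 0.06 -1.82  0.07] w 0.0137 g 4.3 j [-0.461  0.402  0.064  1.225  0.003  1.353]
tau 0.506 r 48.958982678923626 ang -98.5809072010524 z 167.6900403495921
```

Call:
send_rows(
  motion="0.68 0.05 -0.70 0.05 0.14;0.68 0.19 -1.38 0.11 0.279",
)

```text
clock: 14.2
eef_pos: [0.4973, -0.2481, 0.1671]
tool_rot: [0.866, 0.501, 0.004, 0.004]
ft_force: [9.0, -2.4, -5.1]
grip_width: 0.0131
grasp_force: 5.2
```

```bash
python3 -c "
from h import *
o=st(); tau(o)"
```

```text
t 14.2 p [ 0.4973 -0.2481  0.1671] yaw 60.09 F [ 9.  -2.4 -5.1] T [-0.62 -2.02  0.11] w 0.0131 g 5.2 j [-0.463  0.376  0.023  1.207  0.001  1.629]
tau 0.559 r 48.6909754842245 ang -113.57446946105061 z 167.10487876810637
```

Call:
send_rows(
  motion="0.68 0.05 -0.70 0.05 0.14",
)

```text
clock: 14.3
eef_pos: [0.4917, -0.2451, 0.1668]
tool_rot: [0.899, 0.439, 0.004, 0.005]
ft_force: [10.3, -5.6, -5.5]
grip_width: 0.0137
grasp_force: 5.6
```

```bash
python3 -c "
from h import *
o=st(); tau(o)"
```

```text
t 14.3 p [ 0.4917 -0.2451  0.1668] yaw 52.04 F [10.3 -5.6 -5.5] T [-1.12 -2.07  0.15] w 0.0137 g 5.6 j [-0.462  0.363  0.003  1.199 -0.     1.771]
tau 0.716 r 48.57232888046274 ang -121.08261622669295 z 166.80934073735312
```

```bash
python3 -c "
from h import *
for i in range(5):
    o=bot.get_obs(); tau(o); print(o['grasp_force']); vision.camera('top')"
```

```text
tau 0.716 r 48.57232888046274 ang -121.08261622669295 z 166.80934073735312
5.646119266748428
tau 0.493 r 48.66027802099896 ang -122.32577898347729 z 166.79234439120307
4.954416900873184
tau 0.446 r 48.74261655049625 ang -122.30784808538326 z 166.741723755432
4.029990881681442
tau 0.421 r 48.75080499773031 ang -122.32029114222543 z 166.731950613901
3.9435356855392456
tau 0.399 r 48.71856614759496 ang -122.26817696403177 z 166.71261096782507
3.8581180572509766
```

Call:
send_rows(
  motion="0.68 0.01 -0.26 0.02 0.052;0.68 0.03 -0.52 0.04 0.105",
)

```text
clock: 14.75
eef_pos: [0.4881, -0.2425, 0.1666]
tool_rot: [0.92, 0.392, 0.004, 0.006]
ft_force: [9.4, -7.4, -5.3]
grip_width: 0.0135
grasp_force: 5.9
```

```bash
python3 -c "
from h import *
for i in range(4):
    o=bot.get_obs(); tau(o); print(o['clock'],o['grasp_force'],o['ft_force'],yaw(o)); vision.camera('top')"
```

```text
tau 0.682 r 48.440683373530746 ang -126.29189329923474 z 166.6331616937592
14.75 5.897739976644516 [ 9.4076 -7.4358 -5.2568] 46.202800011744266
tau 0.735 r 48.46103990717432 ang -126.77650957614263 z 166.58079678383942
14.8 5.647588670253754 [ 9.41   -7.1259 -6.4983] 46.11415775228021
tau 0.681 r 48.50465588942526 ang -126.73269794369612 z 166.61428930839898
14.85 5.326528698205948 [ 8.7167 -6.6338 -5.4036] 46.2774100283356
tau 0.701 r 48.50957069539349 ang -126.73809858564695 z 166.60724011590065
14.9 5.287393480539322 [ 8.61   -7.1924 -5.4715] 46.3174569575041
```

Standing torque is 0.69 N m, about 34° past touch (roughly 120 N), so the clamp is in the window. I'll back off.

Call:
send_rows(
  motion="0.6 0 0.2 0 -0.03;0.4 0 0.3 0 -0.05;0.2 0 0.3 0 -0.05;0.2 0 0.3 0 -0.05",
)

```text
clock: 15.35
eef_pos: [0.4851, -0.2412, 0.1644]
tool_rot: [0.909, 0.416, 0.0, 0.0]
ft_force: [0.6, -0.2, -0.6]
grip_width: 0.0341
grasp_force: 0.0
```

Call:
send_rows(
  motion="0.2 0 0 -1.5 0;0.2 0 0 -5 0;0.2 0 0 -9 0;0.2 -5 0 -10 0;0.2 -9 0 -10 0",
)

```text
clock: 15.85
eef_pos: [0.4271, -0.3104, 0.2668]
tool_rot: [0.909, 0.418, 0.001, 0.003]
ft_force: [-0.2, -0.2, -0.2]
grip_width: 0.0342
grasp_force: 0.0
```

Run:
```python
from h import *
o=st(); im=snap('wrist','w4.png')
```

```text
t 15.85 p [ 0.4271 -0.3104  0.2668] yaw 49.4 F [-0.2 -0.2 -0.2] T [-0.06 -0.05 -0.03] w 0.0342 g 0.0 j [-0.628  0.28   0.15   1.434 -0.     1.651]
```

View pics/w4.png

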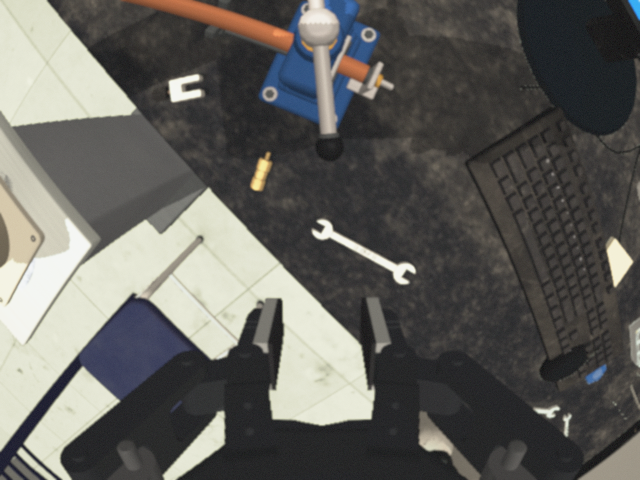

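The tube is in the V with its end at the stop plate, at (370,78). The jaw is down, the gripper is clear, and the tools are undisturbed.

```bash
python3 -c "
from workcell import workorder
print(workorder.job_done())"
```

```text
the job is handed in; nothing more can be done
None
```

The tube is seated in the V with its end against the stop, and the jaw is nipped up about 34° past first touch (roughly 120 N, estimated from the push torque); the bottle and tools were left alone and the job is handed in at about 16 s.

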